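# Fit the retaining ring on the solder reel's spindle

### The arm

A 7-joint arm with a two-finger parallel gripper is mounted at the origin on the work surface. World frame = base frame: x ahead of the robot, y to its left, z up, the work surface at z = 0. Lengths are in m, angles in rad, forces in N, time in s.
With the tool pointing down it reaches from about 0.4 to 0.875 m from the base axis. Payload 19.3 kg.
Tool frame: the origin (TCP) lies midway between the tips of the shut fingers; the grasp point (between the pads) lies 19 mm behind it (bot.tcp_to_grasp is the distance from the TCP to the grasp point, in m); z points along the fingers, y is the direction in which the jaws open and shut (so a half turn about z gives the same grasp; the last joint's range is limited). The gripper opens to 85 mm and grips with 20 to 120 N. Pads are 22 mm wide; open, the fingers measure 114 mm over their backs; the gripper's body (76 mm by 85 mm) begins 54 mm behind the grasp point. The pads swing forward as they close: fully open they stand 13 mm farther back than shut.
Start: joints at [-1.332, 0.521, -0.036, 1.599, 0.021, 1.021, -0.113], TCP at [0.19, 0.595, 0.231] pointing down, gripper open.
Joint ranges: [-2.91, 2.91], [-0.3, 2.13], [-1.5, 1.42], [0.17, 2.43], [-1.26, 4.41], [0.16, 1.93], [-2.52, 2.52]. Speed limits (rad/s): [1.89, 1.89, 2.39, 2.39, 3.01, 3.01, 3.01].

### API

Orientations are given as [roll, pitch, yaw] about the fixed x, y, z axes, in that order (R = Rz(yaw) Ry(pitch) Rx(roll)).
In Python, from workcell import bot gives the robot as it stands. The module is installed in compiled form; this text tells all that it offers.
- The arm moves only by the tool drive_tool, never from a script. Its argument "series" is a list of rows, each a list of 5 numbers: the opening in per cent of the stroke, from 0 (shut) to 100 (fully open), then the shift along the world's x, y, z in m, then the turn about the world's z in rad. A call has 1 to 12 rows; each row shifts and turns the pose as measured when the row begins; what a row does not reach is not made up. A row lasts 1/10 s, in which the tool goes at most 50 mm and 8.59 degrees, less where a joint would pass 70% of its speed; a pose out of reach is approached as far as the arm can. A call with a gripper value outside its range is refused whole. The fingers move at their own pace and stop on an object; "newtons" is the grip in N (left out, the last holds). Time passes only in rows, so rows that do not move let the fingers close. It gives the time, the measured TCP pose, the force and the opening at its end, in the units of the state.
- bot.observe(): the state, without advancing time (a new reading comes with each control period).
- bot.grab_frame(name): name is "scene" or "top" or "wrist"; returns the picture (420x560x3 uint8, red, green, blue); there is no depth.
- bot.camera_info(name): a dict with "fx", "fy", "cx", "cy" (pixels), "k1" (the pictures are not rectified: a ray, as slopes to the right and down, at radius r is drawn at 1 + k1 r^2 times it, then the intrinsics apply), "cam_to_world" (4x4, takes a point from camera to world coordinates). Camera axes: x right, y down, z forward; pixel columns grow to the right and rows downward; lengths in m; the calibration is good to about 2 mm. A picture is of the moment at which its call begins: read the wrist's pose just before it. camera_info takes no time and is no camera call; for the wrist camera it gives the pose at the moment of the call.
- bot.job_done(): hands the job in, once; it reports no verdict.
Trained networks look in the newest picture that a camera, given by its name, has taken for a name from the list of things; names that differ only in an ending like _2 or _b are one class to them, and where a whole thing is asked for, a point or a joint stands for the part that bears it (a point fixed in the world has none). Each returns a list of dicts, best first, with "conf" (0 to 1); they miss things now and then, are a little off and sometimes report something else, mostly with a low value. They report only what shows in the picture. A call takes as long as a camera call. They do not tell look-alikes from the thing itself.
- bot.masks_of(camera, target): "mask" (420x560 bool, what is visible of it) and "point" ([column, row] in pixels, amid what is visible of it).
The state is a dict: "clock": time; "qpos": joint angles; "qd": joint speeds; "joint_efforts": joint torques, N m; "position": TCP position; "tool_rot": TCP orientation; "force": force on the tool from outside, world axes, zero at the start; "moment": the same for the moment, N m; "grip_width": finger opening in m.
Only numpy, scipy, OpenCV 4.12 (cv2) and the standard library are available. Lean on these libraries where they do the work, as an engineer would, in place of code of your own. Each camera call takes 0.05 s, during which the arm holds its last target.

### The job

The wide, flat solder reel has lost the retaining ring that keeps it on its spindle. Take the ring pliers from their rest, squeeze the handles so that the jaws spread the loaded ring, lower the spread ring over that spindle's head onto the reel and ease the handles open without dropping the pliers, so that the ring springs shut in the groove. Then lift the pliers off and lay them down again, back on their rest or on the mat, clear of the reel.

Things in the scene. Friction and masses are not known exactly. Their poses are not given: they have to be found in the camera images.
- pliers_grip (a point): Ring pliers, 220 mm long, 150 g, dark handles 16 mm high, level on a grey rest. Point midway between the handles, half-way up, 55 mm behind the pivot, at the balance point, 40 mm above the mat; +x runs to the nose, z up. Squeeze both handles here from above, closing across x. Below them 25 mm is free. To lay the pliers back, return them to this pose.
- lever_l (a joint): Swing of each pliers handle: 0 released, 0.26 rad squeezed to the stop (25 to 60 N holds it; the spring takes 7 to 20 N). Outsides at the grip point: 60 mm released (62 mm 11 mm farther back), 32 mm at the stop (28 mm 11 mm farther back). With the gripper let back to 56 mm the ring is shut and the jaws are free of it, while the spring still holds the pliers in the fingers.
- spread_mid (a point): Point of the pliers, 193 mm ahead of pliers_grip (+x), 22 mm below it. Squeezed to the stop, the jaws part and carry the ring spread and level, the middle of its opening here, at the ring's mid-height: bring it onto the groove point from straight above. As squeezed, the pliers creep 7 mm forward in the fingers (so 200 mm ahead of them), and back as let go. Jaw tips: 2 mm lower, 34 mm nearer.
- ring_centre (a point): Retaining ring, keyhole-shaped bow of bright steel, 4.5 mm thick, 88 mm long; round part 27 mm inside when shut, two legs with flat lugs at its gap, 17 g. Starts shut, flat on the rest, lugs loosely round the closed jaw tips. Point: centre of the round part, half-way up; gap and legs to -x (to the pliers), z up. Fully spread it passes a 32 mm round with 4 mm to spare.
- groove (a point): On the axis of the fixed upright spindle of the wide solder reel (black flanges 76 mm across; top 52 mm above the mat), at mid-height of a ring lying on that top. Upward from the reel: groove 26 mm dia, 9 mm tall; head 32 mm dia, 6 mm; cone 6 mm, to 21 mm dia; top at 73 mm. The narrow taller reel (52 mm across, top 83 mm) already wears a ring; they stand in either order.
- ring_l (a joint): How far the ring is spread: 0 shut, about 0.28 rad fully spread by the pliers (swing of each arm about the ring's back).
Mind the look-alikes: they are no part of the job. What is shaped like the part that bears pliers_grip but pink or purple is not meant.

How it is judged:
On the way, in this order (a step that is already met when the one before it is completed fails the run):
1. the ring is spread by the pliers and carried clear of the rest (value of joint ring_l above 0.2 rad and contact force between pliers and ring above 0.5 N and height (world z) of ring_centre above 0.035 m), for 0.2 s.
2. the ring is shut round the spindle, in the groove (value of joint ring_l below 0.1 rad and horizontal distance between ring_centre and groove below 0.006 m and distance between ring_centre and groove below 0.01 m), for 0.2 s.
At the end, for the whole second after the job is handed in: The ring is shut (under 0.1 rad) and still in the wide reel's groove: centre within 6 mm of the axis and 10 mm of the groove point, tilt under 15 degrees. The pliers lie still, grip point under 60 mm high and over 120 mm from the spindle, touching neither ring nor stand (all of step 2 and angle between ring_centre's own z axis and vertical below 0.26 rad and linear speed of each of ring, pliers below 0.02 m/s and horizontal distance between pliers_grip and groove above 0.12 m and height (world z) of pliers_grip below 0.06 m and contact force between pliers and stand below 0.05 N and contact force between pliers and ring below 0.05 N).
It also fails if it takes over 45 s, if anything falls off the work surface, if the arm or the gripper's body presses on something with over 40 N, if the wrist force passes 120 N, or if a joint passes its speed limit or range.

## Working session

There is one attempt and no reset: what is moved stays moved. The work goes in short steps, Python scripts to look and compute and a tool call to move; the robot and the scene stay as the last step left them, time stands still between calls to the robot, and variables do not carry over. Pictures are saved under pics/ and viewed, and the job is handed in when it is done.

Besides the shell and the picture viewer there is one more tool, called in YAML: its name, and indented under it one key for each argument. drive_tool: Moves the arm, as the interface text tells. Its arguments: {"type":"object","properties":{"series":{"type":"array","items":{"type":"array","items":{"type":"number"}}},"newtons":{"type":"number"}},"required":["series"]}

```bash
mkdir -p pics; cat > h.py <<'E'
import numpy as np, cv2
from workcell import bot
def snap(c,fn):
    im=bot.grab_frame(c); cv2.imwrite('pics/'+fn,im[:,:,::-1]); return im
def ray(c,u,v,info=None):
    i=info or bot.camera_info(c)
    xd=(u-i['cx'])/i['fx']; yd=(v-i['cy'])/i['fy']
    x,y=xd,yd
    for _ in range(30):
        s=1+i['k1']*(x*x+y*y); x,y=xd/s,yd/s
    T=np.array(i['cam_to_world']); d=T[:3,:3]@np.array([x,y,1.]); return T[:3,3],d
def at(c,u,v,z,info=None):
    o,d=ray(c,u,v,info); return o+d*(z-o[2])/d[2]
def proj(c,P,info=None):
    i=info or bot.camera_info(c); T=np.array(i['cam_to_world'])
    p=T[:3,:3].T@(np.array(P)-T[:3,3]); x,y=p[0]/p[2],p[1]/p[2]; s=1+i['k1']*(x*x+y*y)
    return np.array([i['cx']+i['fx']*x*s,i['cy']+i['fy']*y*s])
E
python3 - <<'E'
from h import *
for c in ('scene','top','wrist'):
    snap(c,c+'0.png'); i=bot.camera_info(c); print(c,i['fx'],i['k1'],np.round(i['cam_to_world'],3).tolist())
print(bot.observe())
E
```

```text
scene 392.8014084220026 0.00044015292805659633 [[0.62, 0.616, -0.485, 0.964], [0.784, -0.485, 0.388, -0.16], [0.004, -0.621, -0.784, 0.793], [0.0, 0.0, 0.0, 1.0]]
top 535.9621465438073 -0.05481274313985733 [[0.026, -0.991, 0.131, 0.32], [-0.999, -0.029, -0.016, 0.198], [0.02, -0.13, -0.991, 1.441], [0.0, 0.0, 0.0, 1.0]]
wrist 356.12696041429086 -0.08403046515490273 [[0.304, 0.918, 0.256, 0.125], [0.953, -0.293, -0.082, 0.616], [-0.0, 0.269, -0.963, 0.373], [0.0, 0.0, 0.0, 1.0]]
{'clock': 0.15, 'qpos': array([-1.332212  ,  0.52190295, -0.036345  ,  1.5998389 ,  0.02121843,
        1.02107324, -0.11281266]), 'qd': array([ 0.00041641, -0.00156397, -0.00028529, -0.00233809,  0.00244085,
        0.00051309, -0.00039362]), 'joint_efforts': array([ 2.51451223e-03, -9.27393150e+01,  1.98084489e+00, -3.70060122e+01,
        1.79202994e-02,  6.40458995e-03, -5.33840944e-05]), 'position': array([0.18988929, 0.59521431, 0.2308553 ]), 'tool_rot': array([-3.14075798e+00,  6.09060693e-05,  2.83280755e+00]), 'force': array([-0.61542991,  0.41978789,  0.46829704]), 'moment': array([-0.03469973,  0.01616089,  0.06740786]), 'grip_width': 0.08582336758040211}
```

View pics/scene0.png

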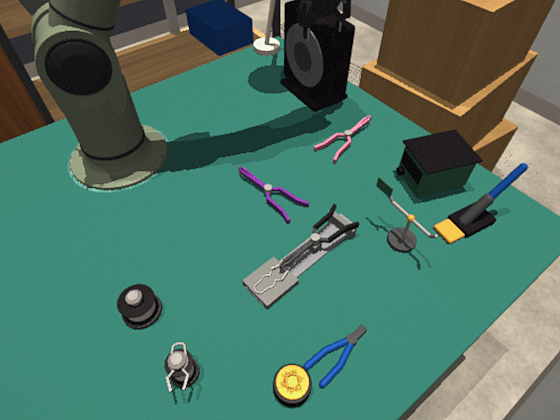

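View pics/top0.png

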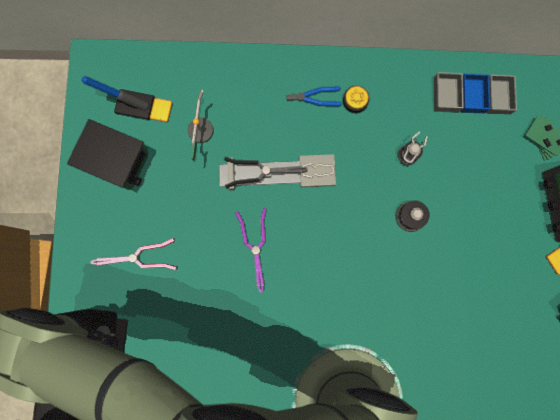

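View pics/wrist0.png

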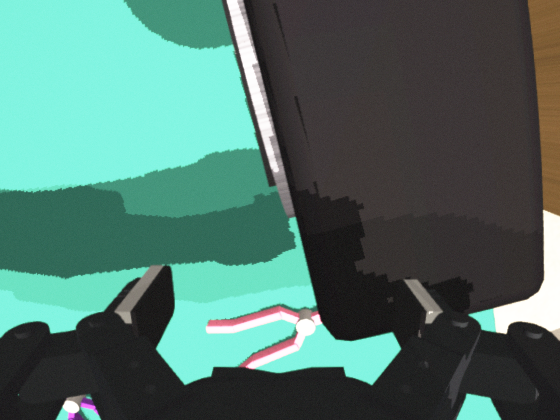

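The top view shows the dark pliers on the grey rest around (220–335, 172), nose to the right (−y). The wide reel is at (413, 215) and the narrow ringed reel at (411, 152). I'll zoom in on them.

```bash
python3 - <<'E'
from h import *
im=cv2.imread('pics/top0.png')
cv2.imwrite('pics/c1.png',cv2.resize(im[140:205,210:345],None,fx=5.8,fy=5.8,interpolation=cv2.INTER_CUBIC))
cv2.imwrite('pics/c2.png',cv2.resize(im[125:240,380:450],None,fx=5,fy=5,interpolation=cv2.INTER_CUBIC))
im=cv2.imread('pics/scene0.png')
cv2.imwrite('pics/c3.png',cv2.resize(im[195:315,235:365],None,fx=5,fy=5,interpolation=cv2.INTER_CUBIC))
for c in('top','scene'):
  for t in('pliers_grip','ring_centre','lever_l','groove','ring_l'):
    for d in bot.masks_of(c,t)[:4]:
        ys,xs=np.nonzero(d['mask']); print(c,t,round(d['conf'],2),d['point'],len(xs),xs.min(),xs.max(),ys.min(),ys.max())
E
```

```text
top pliers_grip 0.94 [262.9, 172.1] 624 225 307 157 187
top pliers_grip 0.73 [136.9, 261.4] 580 92 174 240 268
top pliers_grip 0.69 [258.3, 244.2] 523 236 266 208 290
top ring_centre 0.56 [246.6, 162.3] 214 225 303 157 168
top lever_l 0.83 [165.9, 265.8] 97 100 175 263 269
top lever_l 0.78 [245.6, 160.2] 134 225 297 158 167
top lever_l 0.71 [264.3, 236.9] 243 257 266 208 290
top lever_l 0.28 [264.3, 166.4] 563 225 306 157 186
top groove 0.77 [410.4, 212.8] 848 395 428 200 231
scene pliers_grip 0.88 [273.9, 193.4] 729 239 309 167 222
scene pliers_grip 0.87 [345.5, 138.6] 366 315 369 117 158
scene ring_centre 0.6 [273.0, 269.9] 98 255 287 264 286
scene lever_l 0.73 [328.7, 137.1] 247 314 366 117 149
scene lever_l 0.59 [327.1, 235.8] 355 281 358 222 270
scene groove 0.83 [136.0, 302.6] 1575 117 161 283 328
scene groove 0.55 [318.6, 242.2] 736 280 359 205 271
```

View pics/c1.png

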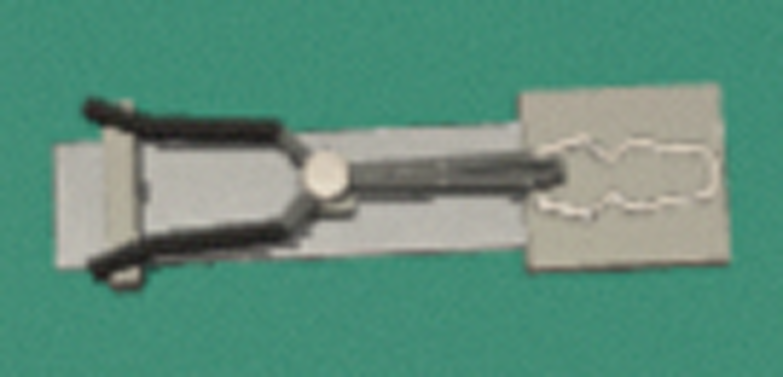

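View pics/c2.png

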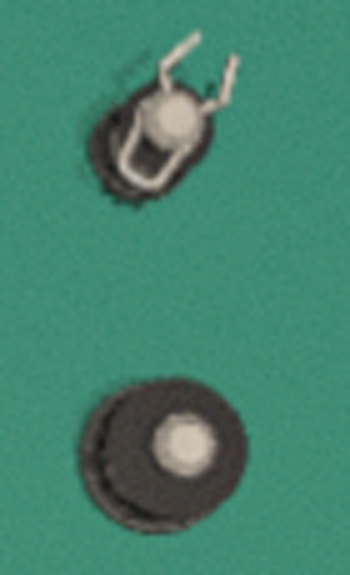

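View pics/c3.png

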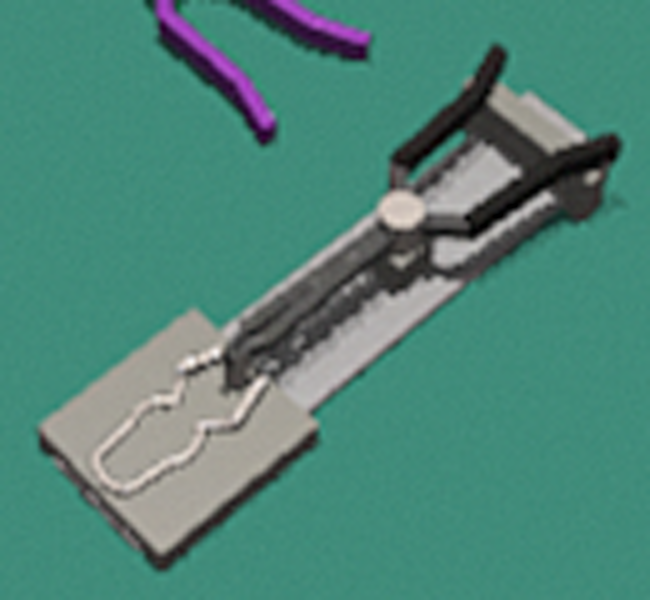

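```bash
python3 - <<'E'
from h import *
from scipy.optimize import least_squares
def tri(a,b):
    r=least_squares(lambda P:np.r_[proj('top',P)-a,proj('scene',P)-b],[.7,.3,.03]); return r.x,np.sqrt(2*r.cost/4)
f=lambda x,y:np.array([210+x/5.8,140+y/5.8]); g=lambda x,y:np.array([235+x/5,195+y/5])
for n,a,b in [('pivot',f(327,175),g(403,210)),('handL end',f(93,108),g(612,148)),('handR end',f(97,267),g(498,55)),
  ('padcorner fl',f(720,87),g(165,560)),('pad fr',f(731,263),g(43,435)),('pad rr',f(530,268),g(193,313)),('ring tip',f(714,172),g(112,480)),('spindle',np.array([380+185/5,125+443/5]),np.array([133.5,296.]))]:
    P,e=tri(a,b); print(n,np.round(P,4),round(e,2))
print('cap@.05',at('top',*f(327,175),.05))
A=at('top',*f(93,108),.044);B=at('top',*f(97,267),.044);print('ends',A,B,(A+B)/2)
for z in(.073,): print('spindle top',at('top',417,213.6,z), at('scene',133.5,296,z))
im=cv2.imread('pics/scene0.png')
cv2.imwrite('pics/c4.png',cv2.resize(im[275:405,105:215],None,fx=4.5,fy=4.5,interpolation=cv2.INTER_CUBIC))
E
```

```text
pivot [0.5986 0.2291 0.0507] 0.67
handL end [0.6287 0.3374 0.0413] 0.62
handR end [0.5539 0.332  0.0447] 0.57
padcorner fl [0.6545 0.0474 0.0116] 0.85
pad fr [0.571  0.0411 0.0092] 0.94
pad rr [0.5642 0.1333 0.0131] 0.4
ring tip [0.6123 0.0502 0.0176] 0.85
spindle [ 0.491  -0.1661  0.0701] 0.36
cap@.05 [0.59716008 0.22701396 0.05      ]
ends [0.62640144 0.33523075 0.044     ] [0.55267646 0.3303584  0.044     ] [0.58953895 0.33279457 0.044     ]
spindle top [ 0.49022381 -0.16672646  0.073     ] [ 0.49334952 -0.16530405  0.073     ]
```

View pics/c4.png

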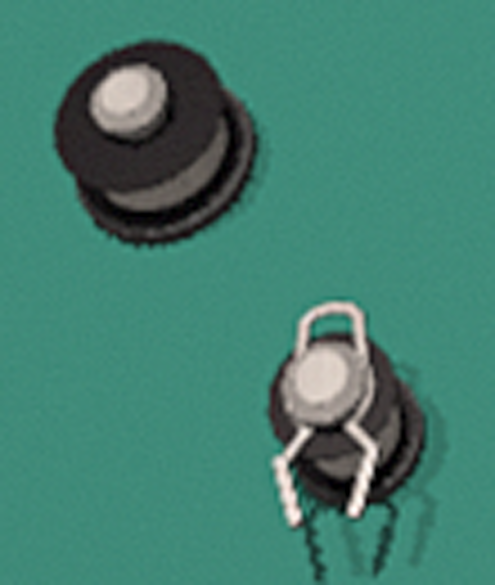

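Measured positions:
- **Pliers:** pivot at (0.598, 0.228), with the nose direction about (0.077, −0.997). The pivot-to-tail midline, the pivot-to-ring tip and the rest's edge all agree on this. That puts the grip point near (0.594, 0.283).
- **Spindle axis:** (0.491, −0.166). The triangulated top height of 0.070 fits the given 0.073.

Next I'll move above the grip point.

drive_tool:
  series:
    - [100,0.033,-0.026,0.003,-0.1]
    - [100,0.033,-0.026,0.0,-0.1]
    - [100,0.033,-0.026,0.0,-0.1]
    - [100,0.033,-0.026,0.0,-0.1]
    - [100,0.033,-0.026,0.0,-0.1]
    - [100,0.033,-0.026,0,-0.1]
    - [100,0.033,-0.026,0,-0.1]
    - [100,0.033,-0.026,0,-0.1]
    - [100,0.033,-0.026,0,-0.1]
    - [100,0.033,-0.026,0,-0.1]
    - [100,0.033,-0.026,0,-0.1]
    - [100,0.033,-0.026,0,-0.085]
  newtons: 30

```text
clock: 1.85
position: [0.5934, 0.274, 0.2358]
tool_rot: [3.138, -0.005, 1.613]
force: [-0.5, 0.8, 0.2]
grip_width: 0.0852
```

drive_tool:
  series:
    - [100,0,0,0,0]
    - [100,0.0,0.0,0,0.0]

```text
clock: 2.05
position: [0.5975, 0.2683, 0.2355]
tool_rot: [3.137, -0.003, 1.602]
force: [-0.7, 0.6, -0.2]
grip_width: 0.0853
```

```bash
python3 - <<'E'
from h import *
s=bot.observe(); print(s['position'],s['tool_rot'])
i=bot.camera_info('wrist'); snap('wrist','w1.png'); snap('top','t1.png')
import json; json.dump({k:np.array(v).tolist() for k,v in i.items()},open('w1.json','w'))
# predicted overlay
im=cv2.imread('pics/w1.png')
d=np.array([.077,-.997,0]);n=np.array([.997,.077,0]);g=np.array([.594,.283,.048])
for P in [g,g+.055*d,g+.03*n,g-.03*n]:
    p=proj('wrist',P,i); print(p); cv2.circle(im,tuple(int(round(q)) for q in p),3,(0,0,255),-1)
cv2.imwrite('pics/w1o.png',im)
E
```

```text
[0.59748229 0.26834506 0.23545884] [ 3.13658215e+00 -2.68134975e-03  1.60229490e+00]
[273.73226651 170.33801924]
[276.49307751 226.41467143]
[305.88198617 168.87774387]
[241.64050673 171.84990378]
```

View pics/w1o.png

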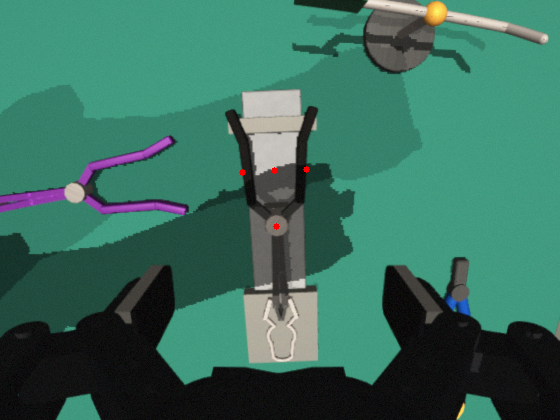

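The overlay matches: the pivot shows at (277, 226) and the handle outsides at about (241, 172) and (305, 170). I'll refine the position and yaw from this nearer view.

```bash
python3 - <<'E'
from h import *
import json; i=json.load(open('w1.json'));i['cam_to_world']=np.array(i['cam_to_world'])
pv=at('wrist',277,226,.051,i);print(pv)
for n,u,v,z in[('ringtip',282,360,.014),('backL',231,113,.046),('backR',314,110,.046),('padA',245,361,.01),('padB',317,360,.01),('L',240,172,.044),('R',307,170,.044)]:
    P=at('wrist',u,v,z,i);print(n,P)
im=cv2.imread('pics/w1.png');cv2.imwrite('pics/w1c.png',cv2.resize(im[90:370,215:345],None,fx=2.1*1.9/2,fy=2.1,interpolation=cv2.INTER_CUBIC))
E
```

```text
[0.59867962 0.22958237 0.051     ]
ringtip [0.61046163 0.04565656 0.014     ]
backL [0.55387128 0.33391017 0.046     ]
backR [0.62876065 0.33885669 0.046     ]
padA [0.56500569 0.03952195 0.01      ]
padB [0.65388042 0.04342484 0.01      ]
L [0.56216552 0.27982937 0.044     ]
R [0.62537363 0.28366066 0.044     ]
```

View pics/w1c.png

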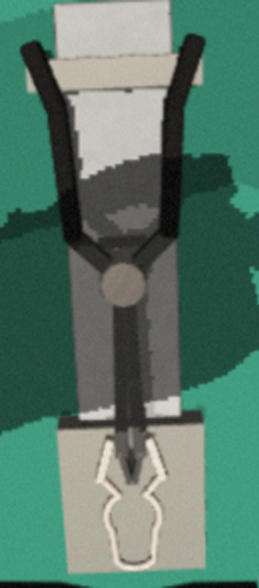

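drive_tool:
  series:
    - [100,-0.003,0.015,-0.02,0.039]
    - [100,0,0,-0.04,0]
    - [100,0,0,-0.04,0]
    - [100,0,0,-0.03,0]
    - [100,0,0,0,0]
    - [100,0,0,0,0]
  newtons: 40

```text
clock: 2.75
position: [0.5898, 0.2915, 0.1047]
tool_rot: [3.134, -0.008, 1.656]
force: [0.2, 0.1, 0.2]
grip_width: 0.0855
```

drive_tool:
  series:
    - [100,0.004,-0.007,-0.02,-0.013]
    - [100,0,0,-0.02,0]
    - [100,0,0,-0.02,0]
    - [100,0,0,0,0]
    - [100,0,0,0,0]

```text
clock: 3.25
position: [0.5971, 0.2891, 0.0538]
tool_rot: [3.124, -0.014, 1.647]
force: [-0.3, -0.4, 0.9]
grip_width: 0.0852
```

drive_tool:
  series:
    - [100,-0.003,-0.005,-0.033,0]
    - [100,0,0,0,0]
    - [100,0,0,0,0]
    - [100,0,0,0,0]

```text
clock: 3.65
position: [0.5976, 0.2868, 0.0288]
tool_rot: [3.115, -0.018, 1.648]
force: [-0.7, 1.2, 0.2]
grip_width: 0.085
```

drive_tool:
  series:
    - [100,0,0,0,0]

```text
clock: 3.75
position: [0.5983, 0.2874, 0.0304]
tool_rot: [3.114, -0.019, 1.649]
force: [0.4, -0.2, -0.2]
grip_width: 0.0853
```

drive_tool:
  series:
    - [100,0,0,0,0]
    - [100,0,0,0,0]

```text
clock: 3.95
position: [0.5991, 0.288, 0.0321]
tool_rot: [3.112, -0.02, 1.649]
force: [0.7, 0.4, -0.7]
grip_width: 0.085
```

drive_tool:
  series:
    - [100,-0.0045,-0.0045,-0.018,0]
    - [75,-0.0004,-0.0004,-0.001,0]

```text
clock: 4.15
position: [0.5945, 0.2834, 0.0137]
tool_rot: [3.111, -0.021, 1.649]
force: [0.6, -0.2, 0.3]
grip_width: 0.073
```

drive_tool:
  series:
    - [0,0,0,0.0015,0]
    - [0,0,0,0.001,0]
    - [0,0,0,0.001,0]
    - [0,0,0,0,0]
  newtons: 40

```text
clock: 4.55
position: [0.5974, 0.2852, 0.0215]
tool_rot: [3.106, -0.023, 1.65]
force: [-0.6, 0.2, -2.5]
grip_width: 0.032
```

```bash
python3 - <<'E'
from h import *
i=bot.camera_info('wrist');snap('wrist','w2.png');snap('top','t2.png'); print(bot.observe()['grip_width'])
im=cv2.imread('pics/t2.png');cv2.imwrite('pics/t2c.png',cv2.resize(im[120:240,200:450],None,fx=3,fy=3,interpolation=cv2.INTER_CUBIC))
E
```

```text
0.03175098753240447
```

View pics/w2.png

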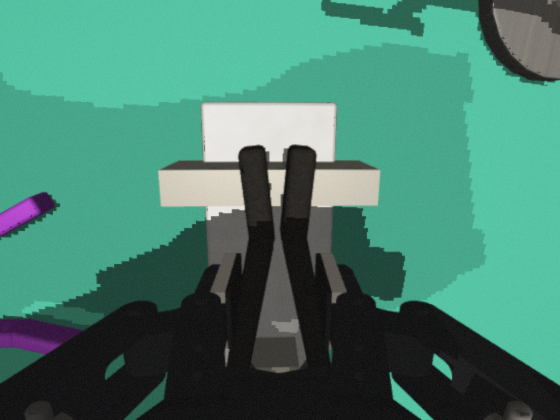

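View pics/t2c.png

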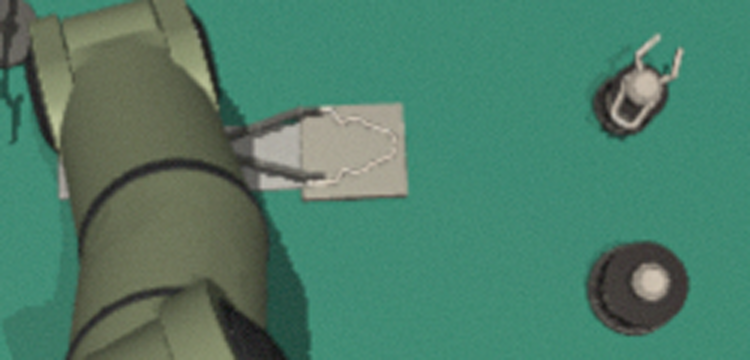

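The squeeze went to the stop at 32 mm, and the top view shows the ring spread. Next I'll lift.

drive_tool:
  series:
    - [0,0,0,0.01,0]
    - [0,0,0,0.015,0]
    - [0,-0.005,-0.01,0.02,0]
    - [0,-0.02,-0.02,0.02,0]
    - [0,-0.025,-0.025,0.012,0]
    - [0,-0.025,-0.03,0,0]
    - [0,-0.02,-0.04,0,0]
    - [0,-0.01,-0.03,0,0]

```text
clock: 5.45
position: [0.4888, 0.1298, 0.1075]
tool_rot: [3.102, -0.026, 1.655]
force: [0.7, -0.7, -2.2]
grip_width: 0.0313
```

drive_tool:
  series:
    - [0,0,-0.02,0,0]
    - [0,0,-0.01,0,0]
    - [0,0,0,0,0]

```text
clock: 5.75
position: [0.488, 0.0952, 0.111]
tool_rot: [3.099, -0.027, 1.651]
force: [0.0, -0.7, -1.1]
grip_width: 0.032
```

```bash
python3 - <<'E'
from h import *
snap('scene','s3.png');snap('top','t3.png'); s=bot.observe(); print(s['grip_width'],s['position'],s['tool_rot'],s['clock'])
im=cv2.imread('pics/t3.png');cv2.imwrite('pics/t3c.png',cv2.resize(im[130:250,300:450],None,fx=5,fy=5,interpolation=cv2.INTER_CUBIC))
im=cv2.imread('pics/s3.png');cv2.imwrite('pics/s3c.png',cv2.resize(im[200:400,90:300],None,fx=3,fy=3,interpolation=cv2.INTER_CUBIC))
E
```

```text
0.03185335669379041 [0.48813725 0.09692281 0.11064149] [ 3.09944641 -0.02754421  1.65255774] 5.85
```

View pics/s3c.png

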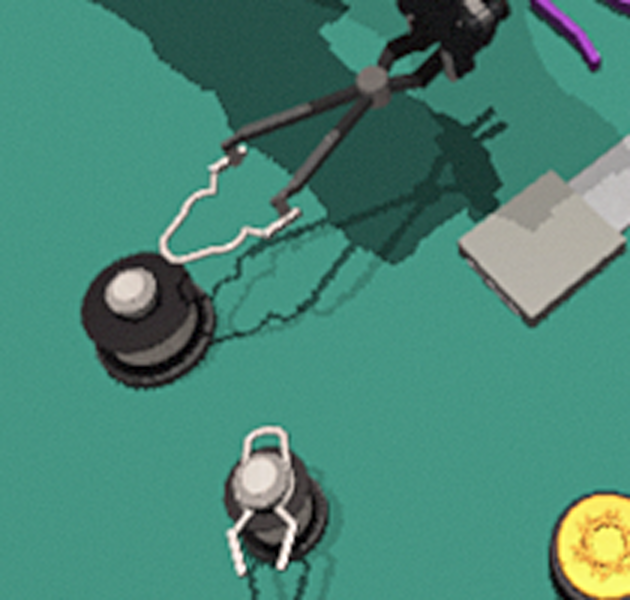

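View pics/t3c.png

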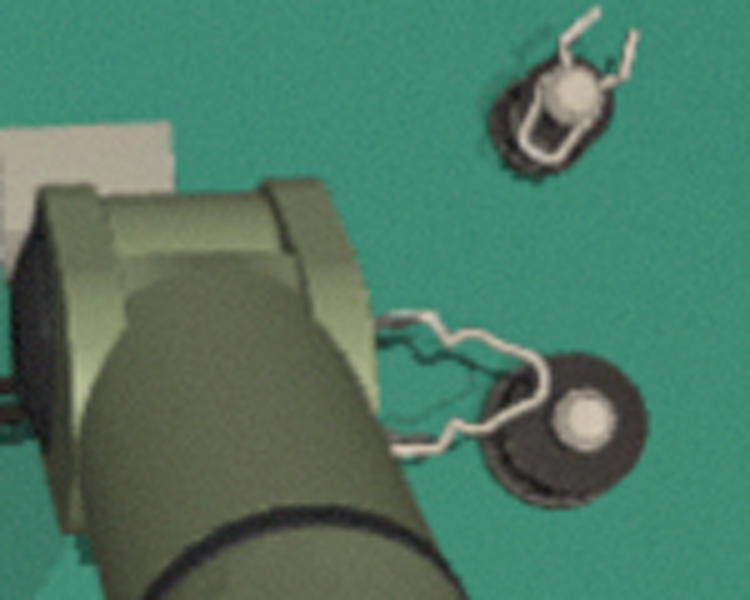

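```bash
python3 - <<'E'
from h import *
from scipy.optimize import least_squares
def tri(a,b):
    r=least_squares(lambda P:np.r_[proj('top',P)-a,proj('scene',P)-b],[.5,-.1,.08]); return r.x,np.sqrt(2*r.cost/4)
f=lambda x,y:np.array([300+x/5,130+y/5]); g=lambda x,y:np.array([90+x/3,200+y/3])
K={}
for n,a,b in [('tip',f(547,377),g(167,252)),('kink+',f(452,340),g(244,230)),('kink-',f(455,428),g(212,184)),('bend+',f(432,318),g(268,228)),('bend-',f(440,449),g(213,170))]:
    P,e=tri(a,b); K[n]=P; print(n,np.round(P,4),round(e,2))
print((K['kink+']+K['kink-'])/2,(K['bend+']+K['bend-'])/2)
t=np.array([0.02754,0]);
from scipy.spatial.transform import Rotation as R
s=bot.observe(); Rm=R.from_euler('xyz',s['tool_rot']).as_matrix(); gp=s['position']-Rm[:,2]*.019
print('grasp',gp)
for a in(.07,.08): print('model mid',gp+.2*np.array([np.sin(a),-np.cos(a),0])+[0,0,-.022])
for u in[(234,155),(280,206)]: print('jaw scene',at('scene',*g(*u),.09),at('scene',*g(*u),.1))
print(at('top',*f(585,420),.073),at('scene',*g(131,290),.073))
E
```

```text
tip [ 0.5067 -0.1361  0.1085] 0.48
kink+ [ 0.5239 -0.0885  0.1091] 0.24
kink- [ 0.4793 -0.089   0.1103] 0.46
bend+ [ 0.5346 -0.0764  0.1132] 0.52
bend- [ 0.4684 -0.0825  0.1083] 0.27
[ 0.5015768  -0.08872806  0.10970818] [ 0.50149633 -0.07947315  0.11077373]
grasp [0.48738208 0.09633636 0.12961742]
model mid [ 0.50137065 -0.10317384  0.10761742]
model mid [ 0.50336502 -0.10302398  0.10761742]
jaw scene [ 0.45333162 -0.06226986  0.09      ] [ 0.46060258 -0.06366102  0.1       ]
jaw scene [ 0.51033389 -0.05746452  0.09      ] [ 0.51679354 -0.05892407  0.1       ]
[ 0.48917999 -0.16672055  0.073     ] [ 0.49492661 -0.16568439  0.073     ]
```

Triangulated, the ring's waist and the model point agree: opening middle at about (0.502, −0.103), ring level at z ≈ 0.108. The spindle is at (0.491, −0.166). I'll go over it.

drive_tool:
  series:
    - [0,-0.006,-0.025,-0.001,0]
    - [0,-0.006,-0.025,-0.001,0]
    - [0,0,-0.004,-0.001,0]
    - [0,0,0,-0.001,0]

```text
clock: 6.25
position: [0.4773, 0.0473, 0.1065]
tool_rot: [3.099, -0.029, 1.66]
force: [0.5, 0.6, -2.4]
grip_width: 0.032
```

```bash
cat > look.py <<'E'
from h import *
import sys
from scipy.spatial.transform import Rotation as R
n=sys.argv[1]
s=bot.observe(); Rm=R.from_euler('xyz',s['tool_rot']).as_matrix(); gp=s['position']-Rm[:,2]*.019
print('grasp',np.round(gp,4),'pos',np.round(s['position'],4),np.round(s['tool_rot'],3),s['clock'],s['grip_width'],np.round(s['force'],1))
a=s['tool_rot'][2]-np.pi/2
print('mid',np.round(gp+.2*np.array([np.sin(a),-np.cos(a),0])-[0,0,.022],4))
snap('scene',n+'s.png');snap('top',n+'t.png')
im=cv2.imread(f'pics/{n}t.png')[170:245,350:450];im2=cv2.imread(f'pics/{n}s.png')[240:360,80:240]
A=cv2.resize(im,None,fx=5,fy=5,interpolation=cv2.INTER_CUBIC);B=cv2.resize(im2,None,fx=3.125,fy=3.125,interpolation=cv2.INTER_CUBIC)
cv2.imwrite(f'pics/{n}ct.png',A);cv2.imwrite(f'pics/{n}cs.png',B)
E
python3 look.py a
```

```text
grasp [0.4765 0.0467 0.1255] pos [0.4773 0.0473 0.1065] [ 3.099 -0.029  1.66 ] 6.25 0.0319653045994109 [ 0.5  0.6 -2.4]
mid [ 0.4944 -0.1525  0.1035]
```

View pics/acs.png

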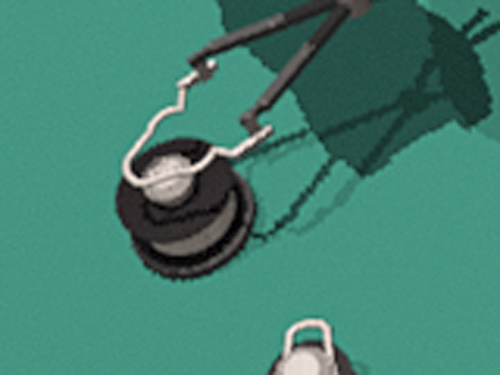

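View pics/act.png

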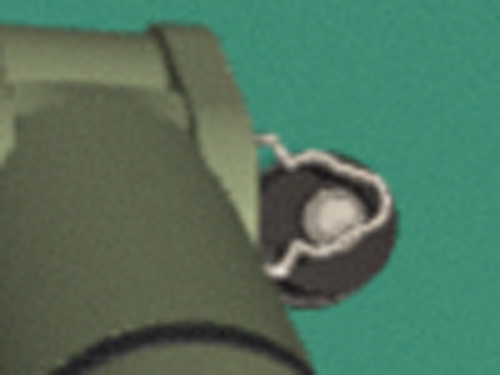

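drive_tool:
  series:
    - [0,-0.003,-0.012,-0.008,0]
    - [0,0,0,-0.004,0]
    - [0,0,0,-0.001,0]

```text
clock: 6.65
position: [0.4751, 0.0393, 0.093]
tool_rot: [3.098, -0.03, 1.665]
force: [-0.4, 0.4, -1.3]
grip_width: 0.0318
```

```bash
python3 look.py b
```

```text
grasp [0.4743 0.0386 0.112 ] pos [0.4751 0.0393 0.093 ] [ 3.098 -0.03   1.665] 6.65 0.03183606456436219 [-0.4  0.4 -1.3]
mid [ 0.4932 -0.1605  0.09  ]
```

View pics/bcs.png

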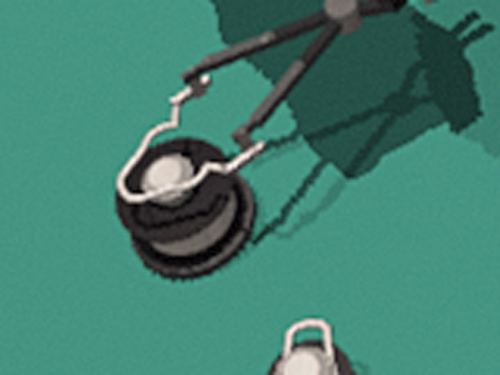

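View pics/bct.png

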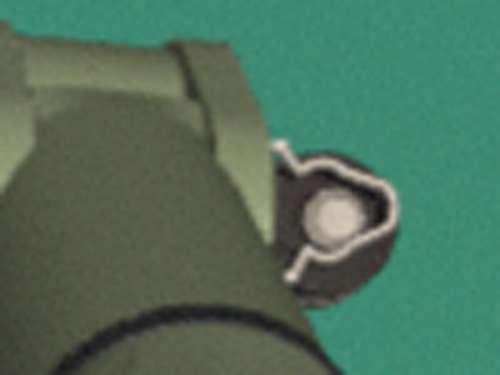

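```bash
cat > t.py <<'E'
from h import *
from scipy.optimize import least_squares
def tri(a,b):
    r=least_squares(lambda P:np.r_[proj('top',P)-a,proj('scene',P)-b],[.5,-.1,.08]); return r.x,np.sqrt(2*r.cost/4)
f=lambda x,y:np.array([350+x/5,170+y/5]); g=lambda x,y:np.array([80+x/3.125,240+y/3.125])
E
python3 - <<'E'
from t import *
K={}
for n,a,b in [('tip',f(397,205),g(123,192)),('kink+',f(298,170),g(207,169)),('kink-',f(307,250),g(174,126)),('sp',f(335,215),g(169,175))]:
    P,e=tri(a,b); K[n]=P; print(n,np.round(P,4),round(e,2))
print((K['kink+']+K['kink-'])/2)
# overlay model
from scipy.spatial.transform import Rotation as R
s=bot.observe()
for c,fn,box,sc in(('top','pics/bt.png',(350,170,450,245),5),('scene','pics/bs.png',(80,240,240,360),3.125)):
    im=cv2.imread(fn);x0,y0,x1,y1=box;im=cv2.resize(im[y0:y1,x0:x1],None,fx=sc,fy=sc,interpolation=cv2.INTER_CUBIC)
    th=np.linspace(0,2*np.pi,90)
    for (r,z,col) in((.016,.067,(0,0,255)),(.016,.061,(0,0,255)),(.0105,.073,(255,0,0)),(.038,.052,(0,255,255))):
        pts=[(proj(c,[.491+r*np.cos(t),-.166+r*np.sin(t),z])-[x0,y0]+.5)*sc for t in th]
        cv2.polylines(im,[np.int32(pts)],True,col,1)
    cv2.imwrite(f'pics/bo_{c}.png',im)
E
```

```text
tip [ 0.4965 -0.1929  0.0881] 0.51
kink+ [ 0.5131 -0.1438  0.0855] 0.12
kink- [ 0.472  -0.1472  0.0866] 0.34
sp [ 0.4925 -0.1653  0.0714] 0.46
[ 0.4925909  -0.14548944  0.08605969]
```

View pics/bo_top.png

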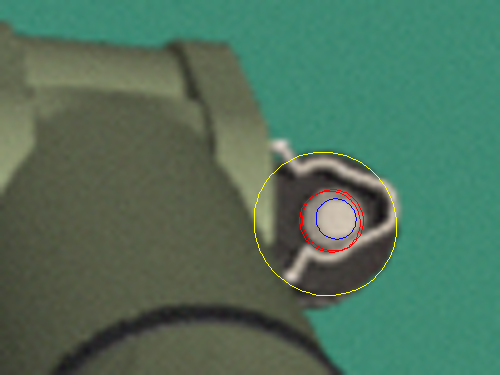

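View pics/bo_scene.png

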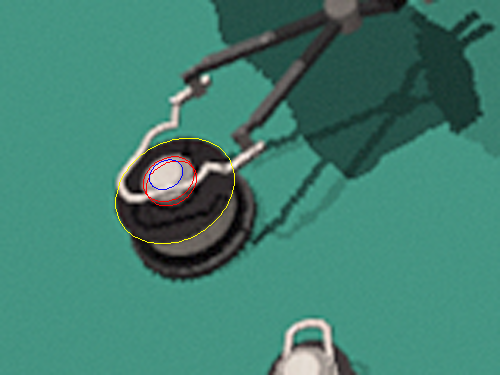

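Overlaying the reel model puts the spindle at about (0.492, −0.1657). The ring opening's middle is at about (0.4935, −0.160), so I'll correct by (−0.0015, −0.006) and lower a little.

drive_tool:
  series:
    - [0,-0.0015,-0.0055,-0.004,0]
    - [0,0,0,-0.003,0]
    - [0,-0.0003,0,-0.001,0]

```text
clock: 7.05
position: [0.4736, 0.0341, 0.0851]
tool_rot: [3.097, -0.03, 1.666]
force: [0.0, -0.1, -2.4]
grip_width: 0.0321
```

```bash
python3 look.py c
```

```text
grasp [0.4728 0.0334 0.104 ] pos [0.4736 0.0341 0.0851] [ 3.097 -0.03   1.666] 7.05 0.032061158457937305 [ 0.  -0.1 -2.4]
mid [ 0.4919 -0.1657  0.082 ]
```

View pics/ccs.png

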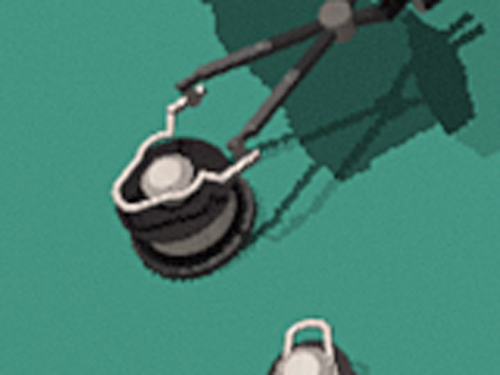

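View pics/cct.png

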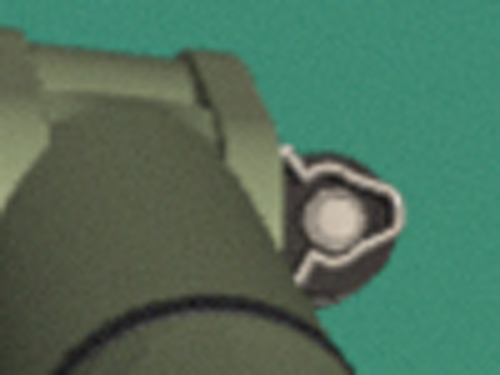

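```bash
python3 - <<'E'
from t import *
K={}
for n,a,b in [('tip',f(403,213),g(117,197)),('kink+',f(304,178),g(206,178)),('kink-',f(313,258),g(170,133)),('sp',f(335,215),g(169,175))]:
    P,e=tri(a,b); K[n]=P; print(n,np.round(P,4),round(e,2))
print((K['kink+']+K['kink-'])/2)
# overlay ring-plane: head circle + 18mm at ring height
M=np.array([.492,-.1657])
for c,x0,y0,x1,y1,sc in(('top',350,170,450,245,5),('scene',80,240,240,360,3.125)):
    im=cv2.imread(f'pics/c{c[0]}.png');im=cv2.resize(im[y0:y1,x0:x1],None,fx=sc,fy=sc,interpolation=cv2.INTER_CUBIC)
    th=np.linspace(0,2*np.pi,90)
    for (r,z,col) in((.016,.067,(0,0,255)),(.018,.080,(255,0,0))):
        pts=[(proj(c,[M[0]+r*np.cos(t),M[1]+r*np.sin(t),z])-[x0,y0]+.5)*sc for t in th]
        cv2.polylines(im,[np.int32(pts)],True,col,1)
    cv2.imwrite(f'pics/co_{c}.png',im)
E
```

```text
tip [ 0.4933 -0.1976  0.082 ] 0.54
kink+ [ 0.5112 -0.1479  0.0747] 0.58
kink- [ 0.4691 -0.1517  0.0781] 0.52
sp [ 0.4925 -0.1653  0.0714] 0.46
[ 0.49015238 -0.14978737  0.07641912]
```

View pics/co_top.png

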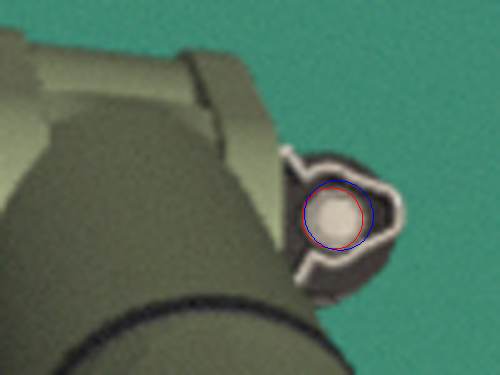

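View pics/co_scene.png

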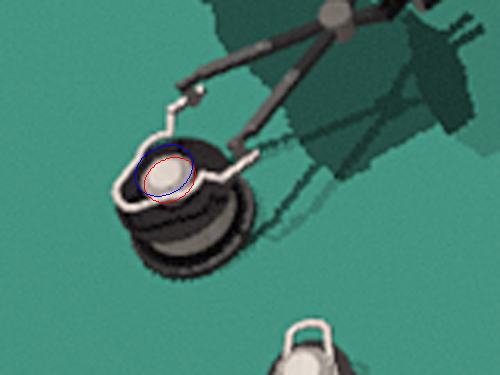

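In the top view the 36 mm circle at ring height sits centred inside the spread ring, and the scene view agrees within a pixel or so. Next I'll lower it over the cone.

drive_tool:
  series:
    - [0,-0.0003,0,-0.006,0]
    - [0,-0.0003,0,-0.004,0]
    - [0,-0.0003,0,-0.002,0]

```text
clock: 7.45
position: [0.4728, 0.0342, 0.0725]
tool_rot: [3.097, -0.03, 1.666]
force: [0.5, 0.2, -2.5]
grip_width: 0.032
```

```bash
python3 look.py d
```

```text
grasp [0.472  0.0335 0.0914] pos [0.4728 0.0342 0.0725] [ 3.097 -0.03   1.666] 7.45 0.031986609984842845 [ 0.5  0.2 -2.5]
mid [ 0.4911 -0.1656  0.0694]
```

View pics/dcs.png

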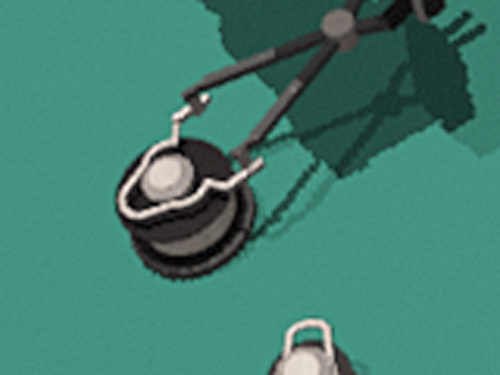

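View pics/dct.png

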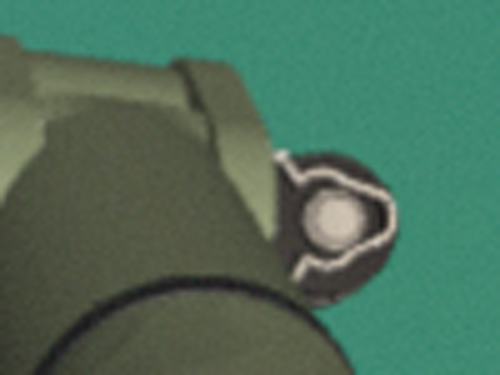

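```bash
python3 - <<'E'
import cv2
a=cv2.imread('pics/dt.png')[198:235,402:435];a=cv2.resize(a,None,fx=12,fy=12,interpolation=cv2.INTER_CUBIC)
b=cv2.imread('pics/ds.png')[272:322,108:168];b=cv2.resize(b,None,fx=8.8,fy=8.8,interpolation=cv2.INTER_CUBIC)[:444]
b=cv2.copyMakeBorder(b,0,444-b.shape[0],0,0,cv2.BORDER_CONSTANT)
b=cv2.resize(b,(390,int(b.shape[0]*390/b.shape[1])));b=cv2.copyMakeBorder(b,0,444-b.shape[0],0,0,cv2.BORDER_CONSTANT)
cv2.imwrite('pics/dz.png',cv2.hconcat([a,b]))
E
```

```text
(no output)
```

View pics/dz.png

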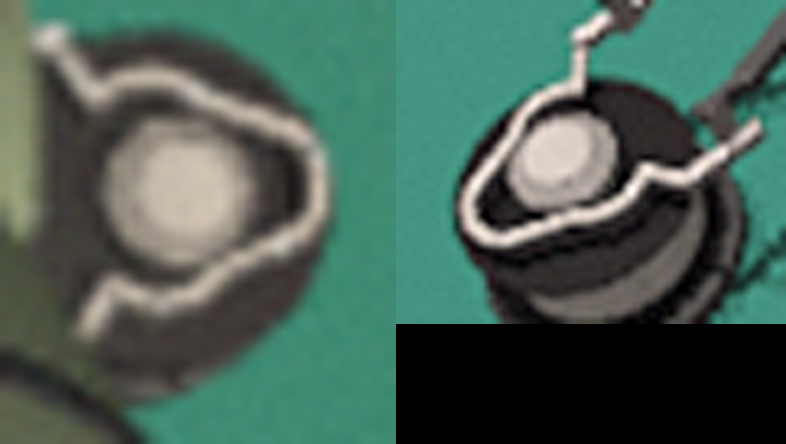

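The zoom shows the ring centred sideways (wire at rows 83 and 292 around the head centre at 190). It is a hair tight towards the tip, so I'll nudge 1.5 mm forward while lowering.

drive_tool:
  series:
    - [0,-0.0001,-0.0017,-0.003,0]
    - [0,-0.0001,0,-0.004,0]
    - [0,-0.0001,0,-0.003,0]
    - [0,-0.0001,0,-0.002,0]

```text
clock: 7.95
position: [0.4726, 0.0322, 0.0599]
tool_rot: [3.096, -0.03, 1.666]
force: [-0.3, 0.1, -2.3]
grip_width: 0.032
```

```bash
python3 look.py e;python3 - <<'E'
import cv2
a=cv2.imread('pics/et.png')[198:235,402:435];a=cv2.resize(a,None,fx=12,fy=12,interpolation=cv2.INTER_CUBIC)
b=cv2.imread('pics/es.png')[266:322,108:178];b=cv2.resize(b,None,fx=7,fy=7,interpolation=cv2.INTER_CUBIC)
b=cv2.resize(b,(390,int(b.shape[0]*390/b.shape[1])));b=cv2.copyMakeBorder(b,0,444-b.shape[0],0,0,cv2.BORDER_CONSTANT)
cv2.imwrite('pics/ez.png',cv2.hconcat([a,b]))
E
```

```text
grasp [0.4717 0.0316 0.0788] pos [0.4726 0.0322 0.0599] [ 3.096 -0.03   1.666] 7.95 0.0319704723681759 [-0.3  0.1 -2.3]
mid [ 0.4908 -0.1675  0.0568]
```

View pics/ez.png

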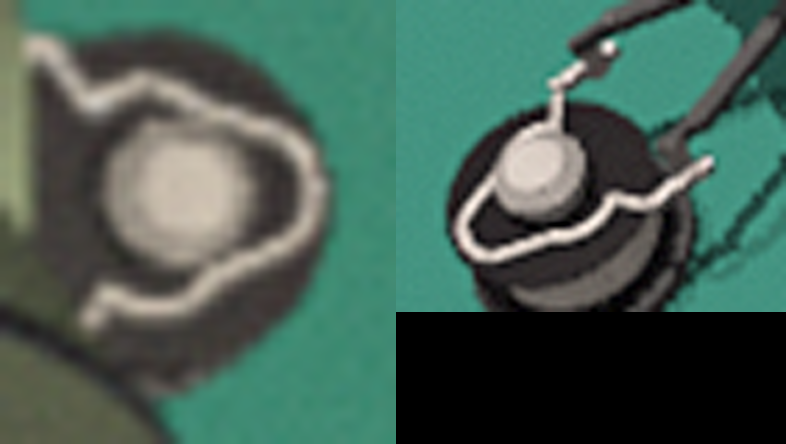

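The scene picture now shows the head standing through the ring, with its left wire hidden behind the head. I'll creep down until it touches.

drive_tool:
  series:
    - [0,-0.0001,-0.0002,-0.0025,0]
    - [0,-0.0001,0,-0.001,0]

```text
clock: 8.25
position: [0.4724, 0.0321, 0.0563]
tool_rot: [3.096, -0.03, 1.666]
force: [0.2, -0.8, -0.4]
grip_width: 0.0318
```

drive_tool:
  series:
    - [0,-0.0001,0,-0.0018,0]

```text
clock: 8.35
position: [0.4724, 0.0321, 0.0545]
tool_rot: [3.096, -0.03, 1.666]
force: [-0.5, 0.8, -1.2]
grip_width: 0.032
```

drive_tool:
  series:
    - [41,-0.0001,-0.0005,-0.0005,0]
    - [45,-0.0001,-0.001,-0.0007,0]
    - [49,-0.0001,-0.001,-0.0008,0]

```text
clock: 8.65
position: [0.472, 0.0296, 0.0522]
tool_rot: [3.096, -0.03, 1.667]
force: [0.8, 0.9, -0.8]
grip_width: 0.0417
```

```bash
cat > z.py <<'E'
import cv2,sys
n=sys.argv[1]
a=cv2.imread(f'pics/{n}t.png')[198:235,402:435];a=cv2.resize(a,None,fx=12,fy=12,interpolation=cv2.INTER_CUBIC)
b=cv2.imread(f'pics/{n}s.png')[250:320,108:183];b=cv2.resize(b,None,fx=5.2,fy=5.2,interpolation=cv2.INTER_CUBIC)
b=cv2.copyMakeBorder(b,0,444-b.shape[0],0,0,cv2.BORDER_CONSTANT)
cv2.imwrite(f'pics/{n}z.png',cv2.hconcat([a,b]))
E
python3 look.py f; python3 z.py f
```

```text
grasp [0.4712 0.0289 0.0712] pos [0.472  0.0296 0.0522] [ 3.096 -0.03   1.667] 8.65 0.041664337427635256 [ 0.8  0.9 -0.8]
mid [ 0.4904 -0.1701  0.0492]
```

View pics/fz.png

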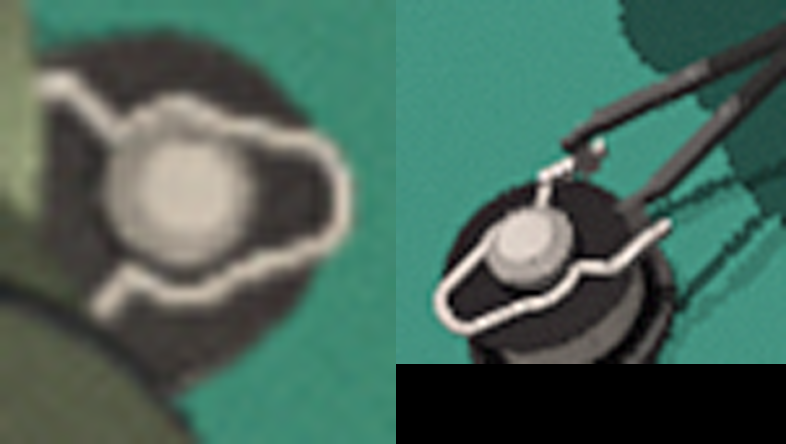

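The ring has gone about 3 mm too far forward. I'll stop compensating the creep and move back while opening further.

drive_tool:
  series:
    - [49,0,0.003,-0.0007,0]
    - [52,0,0,-0.0007,0]
    - [55,0,0,-0.0007,0]

```text
clock: 9.05
position: [0.4721, 0.0327, 0.0501]
tool_rot: [3.096, -0.03, 1.666]
force: [0.4, 0.1, -0.5]
grip_width: 0.0469
```

```bash
python3 look.py g; python3 z.py g
```

```text
grasp [0.4712 0.0321 0.069 ] pos [0.4721 0.0327 0.0501] [ 3.096 -0.03   1.666] 9.05 0.04692271374434041 [ 0.4  0.1 -0.5]
mid [ 0.4903 -0.167   0.047 ]
```

View pics/gz.png

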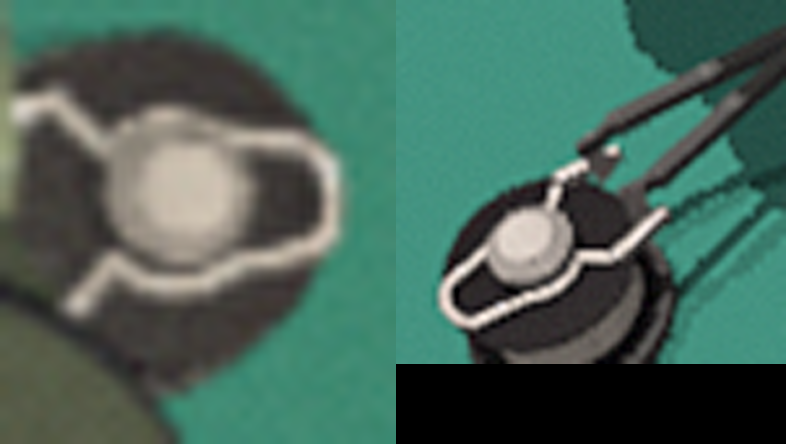

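drive_tool:
  series:
    - [58,0,0,-0.0007,0]
    - [61,0,0,-0.0007,0]
    - [64,0,0,-0.0007,0]
    - [66,0,0,-0.0005,0]

```text
clock: 9.55
position: [0.4721, 0.0327, 0.0473]
tool_rot: [3.096, -0.03, 1.666]
force: [-0.3, 0.4, -1.4]
grip_width: 0.0561
```

```bash
python3 look.py i; python3 z.py i
```

```text
grasp [0.4713 0.032  0.0663] pos [0.4721 0.0327 0.0473] [ 3.096 -0.03   1.666] 9.55 0.056145416898750126 [-0.3  0.4 -1.4]
mid [ 0.4904 -0.167   0.0443]
```

View pics/iz.png

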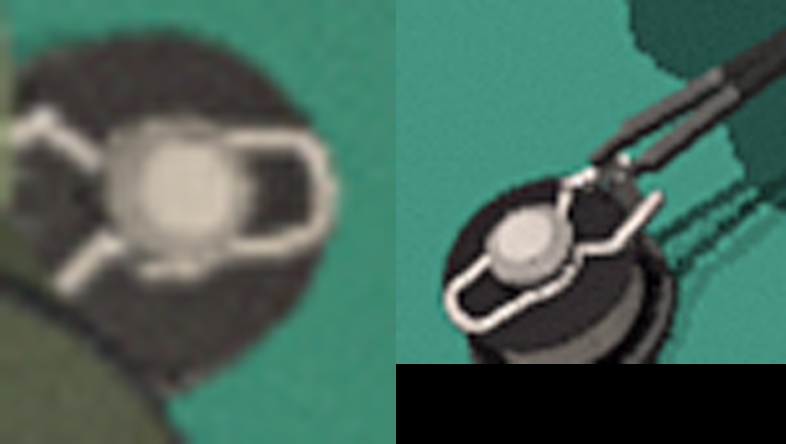

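View pics/ics.png

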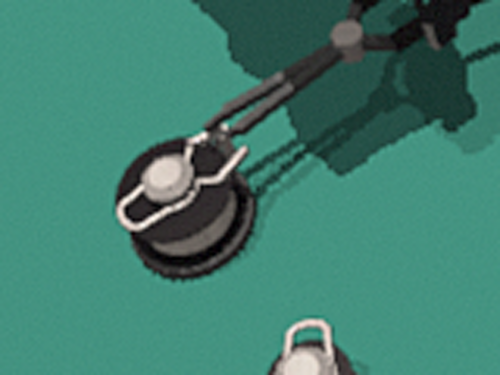

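The ring has snapped shut round the spindle, looking like the narrow reel's ring, and the closed jaws sit between its lugs. I'll lift straight up gently.

drive_tool:
  series:
    - [66,0,0,0.002,0]
    - [66,0,0,0.004,0]
    - [66,0,0,0.006,0]
    - [66,0,0,0.007,0]

```text
clock: 10.05
position: [0.4717, 0.0325, 0.0671]
tool_rot: [3.097, -0.03, 1.666]
force: [-0.5, 0.8, -1.1]
grip_width: 0.0563
```

```bash
python3 look.py j; python3 z.py j
```

```text
grasp [0.4709 0.0319 0.0861] pos [0.4717 0.0325 0.0671] [ 3.097 -0.03   1.666] 10.05 0.0562913827037194 [-0.5  0.8 -1.1]
mid [ 0.49   -0.1672  0.0641]
```

View pics/jcs.png

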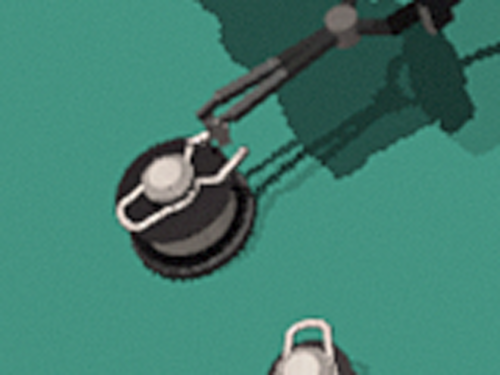

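View pics/jz.png

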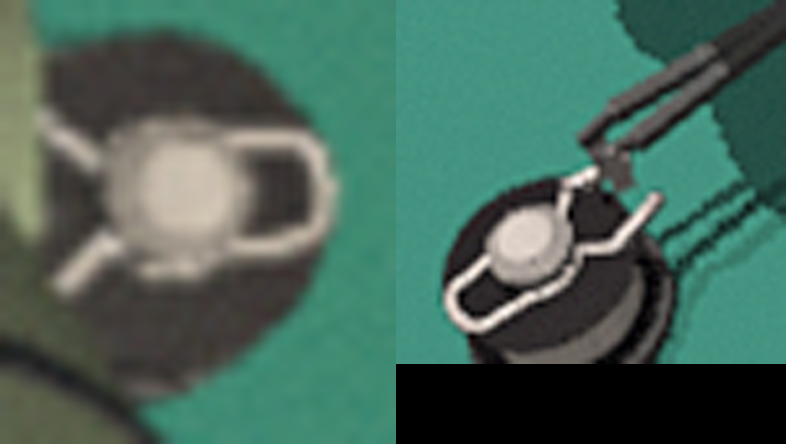

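The pliers are off and the ring stayed put. I'll lift higher, then carry the pliers back (+y) to an empty patch of mat.

drive_tool:
  series:
    - [66,0,0,0.012,0]
    - [66,0,0,0.015,0]
    - [66,0,0.005,0.012,0]
    - [66,0,0.015,0.002,0]
    - [66,0,0.02,-0.001,0]
    - [66,0,0.015,-0.001,0]
    - [66,0,0.005,-0.001,0]
    - [66,0,0,-0.001,0]

```text
clock: 10.95
position: [0.4724, 0.0944, 0.1076]
tool_rot: [3.093, -0.031, 1.665]
force: [0.9, 0.5, -0.8]
grip_width: 0.0565
```

```bash
python3 look.py k; python3 - <<'E'
import cv2
cv2.imwrite('pics/kk.png',cv2.hconcat([cv2.imread('pics/ks.png')[120:400,60:460],cv2.imread('pics/kt.png')[80:360,160:460]]))
E
```

```text
grasp [0.4715 0.0937 0.1265] pos [0.4724 0.0944 0.1076] [ 3.093 -0.031  1.665] 10.95 0.056510312649647926 [ 0.9  0.5 -0.8]
mid [ 0.4904 -0.1054  0.1045]
```

View pics/kk.png

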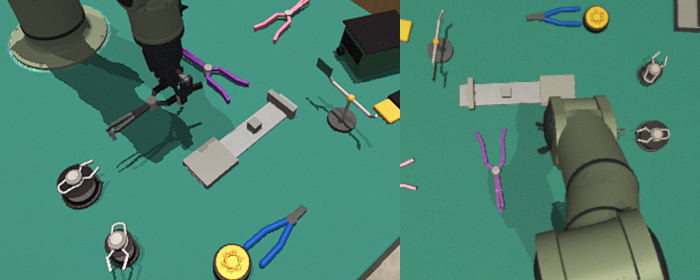

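The mat underneath is clear, so I'll lower here.

drive_tool:
  series:
    - [66,0,0,-0.02,0]
    - [66,0,0,-0.025,0]
    - [66,0,0,-0.02,0]
    - [66,0,0,-0.01,0]
    - [66,0,0,-0.004,0]

```text
clock: 11.55
position: [0.4734, 0.0893, 0.0269]
tool_rot: [3.091, -0.03, 1.659]
force: [0.1, 0.5, -0.6]
grip_width: 0.0565
```

drive_tool:
  series:
    - [66,0,0,-0.006,0]
    - [66,0,0,-0.006,0]
    - [66,0,0,-0.003,0]
    - [66,0,0,-0.001,0]

```text
clock: 11.95
position: [0.4743, 0.0887, 0.011]
tool_rot: [3.089, -0.03, 1.658]
force: [0.2, 0.9, -1.1]
grip_width: 0.0567
```

```bash
python3 look.py l; python3 - <<'E'
import cv2
cv2.imwrite('pics/ll.png',cv2.resize(cv2.imread('pics/ls.png')[160:330,100:330],None,fx=3,fy=3,interpolation=cv2.INTER_CUBIC))
E
```

```text
grasp [0.4734 0.0881 0.03  ] pos [0.4743 0.0887 0.011 ] [ 3.089 -0.03   1.658] 11.95 0.05672469188631947 [ 0.2  0.9 -1.1]
mid [ 0.4908 -0.1112  0.008 ]
```

View pics/ll.png

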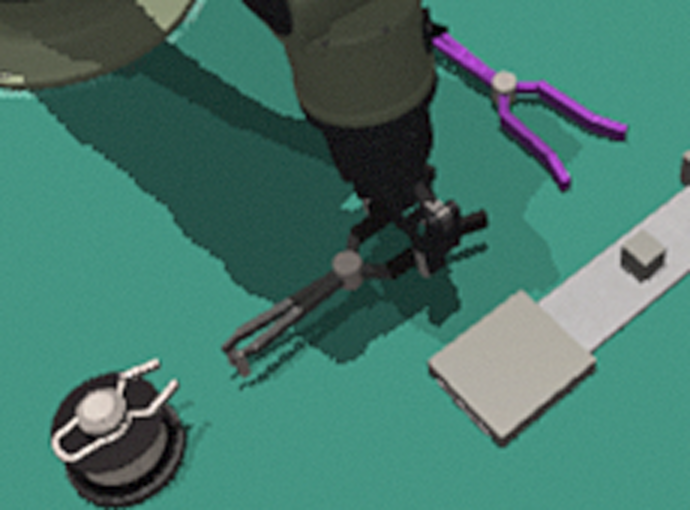

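drive_tool:
  series:
    - [66,0,0,-0.003,0]
    - [66,0,0,-0.0025,0]
    - [66,0,0,-0.001,0]

```text
clock: 12.35
position: [0.4747, 0.0891, 0.0048]
tool_rot: [3.088, -0.03, 1.659]
force: [-0.4, 1.0, -1.3]
grip_width: 0.0562
```

drive_tool:
  series:
    - [68,0,0,-0.001,0]
    - [70,0,0,-0.001,0]
    - [73,0,0,0,0]
    - [80,0,0,0,0]
    - [100,0,0,0,0]
    - [100,0,0,0.005,0]

```text
clock: 12.95
position: [0.4746, 0.089, 0.0075]
tool_rot: [3.089, -0.03, 1.659]
force: [0.0, -0.4, 0.6]
grip_width: 0.0856
```

```bash
python3 look.py m; python3 - <<'E'
from h import *
snap('wrist','mw.png')
cv2.imwrite('pics/mm.png',cv2.resize(cv2.imread('pics/ms.png')[160:330,100:330],None,fx=3,fy=3,interpolation=cv2.INTER_CUBIC))
E
```

```text
grasp [0.4736 0.0883 0.0265] pos [0.4746 0.089  0.0075] [ 3.089 -0.03   1.659] 12.95 0.08556555488388672 [ 0.  -0.4  0.6]
mid [ 0.4912 -0.1109  0.0045]
```

View pics/mm.png

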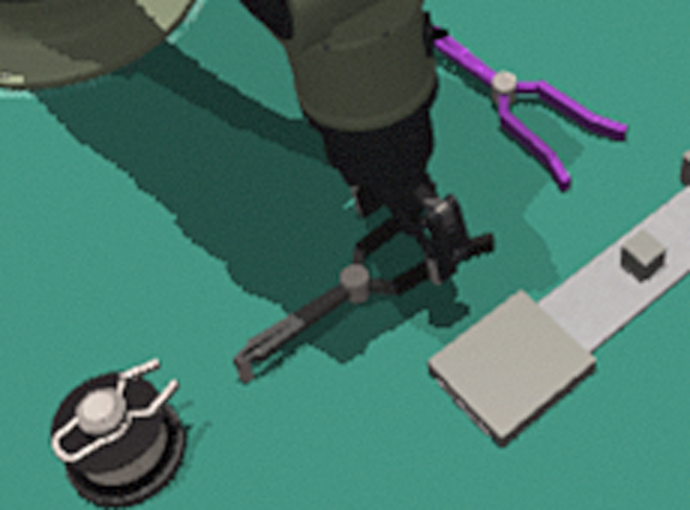

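View pics/mw.png

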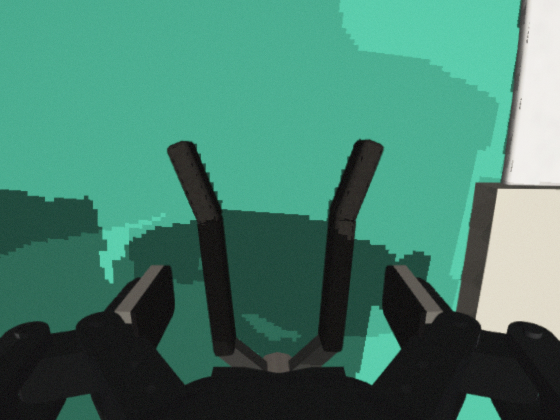

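The pliers lie flat on the mat, with the handles free between the fully open fingers (handles at columns 215 and 340, pads at about 160 and 400). Now I'll retreat upward.

drive_tool:
  series:
    - [100,0,0,0.015,0]
    - [100,0,0,0.02,0]
    - [100,0,0,0.03,0]
    - [100,0,0,0.03,0]
    - [100,0,0,0.03,0]
    - [100,0,0,0.02,0]
    - [100,0.0,0.03,0.01,0]
    - [100,0,0.04,0,0]
    - [100,0,0.04,0,0]
    - [100,0,0.03,0,0]
    - [100,0,0,0,0]

```text
clock: 14.2
position: [0.4735, 0.2335, 0.1712]
tool_rot: [3.085, -0.033, 1.655]
force: [0.3, -0.6, 0.3]
grip_width: 0.0855
```

```bash
python3 look.py n; python3 z.py n; python3 - <<'E'
from h import *
cv2.imwrite('pics/nn.png',cv2.resize(cv2.imread('pics/ns.png')[160:330,100:330],None,fx=3,fy=3,interpolation=cv2.INTER_CUBIC))
for c in('top','scene'):
  for t in('pliers_grip','ring_centre'):
    for d in bot.masks_of(c,t)[:4]: print(c,t,round(d['conf'],2),d['point'],at(c,*d['point'],.03 if t[0]=='p' else .054))
im=cv2.imread('pics/nt.png');cv2.imwrite('pics/nt2.png',im[60:400])
E
```

```text
grasp [0.4725 0.2328 0.1902] pos [0.4735 0.2335 0.1712] [ 3.085 -0.033  1.655] 14.2 0.08545532086397291 [ 0.3 -0.6  0.3]
mid [0.4893 0.0335 0.1682]
top pliers_grip 0.76 [335.7, 216.9] [0.48057083 0.03971349 0.03      ]
top pliers_grip 0.74 [256.7, 274.0] [0.32467561 0.24421939 0.03      ]
top pliers_grip 0.74 [134.0, 259.3] [0.35368803 0.56673945 0.03      ]
scene pliers_grip 0.89 [276.1, 192.1] [0.41793788 0.2558618  0.03      ]
scene pliers_grip 0.81 [344.1, 138.1] [0.37285955 0.54442577 0.03      ]
scene pliers_grip 0.65 [224.5, 251.7] [0.4904823  0.04857499 0.03      ]
scene pliers_grip 0.3 [136.4, 304.0] [ 0.4861885  -0.16891213  0.03      ]
scene ring_centre 0.72 [145.7, 294.5] [ 0.49335186 -0.14414127  0.054     ]
```

View pics/nn.png

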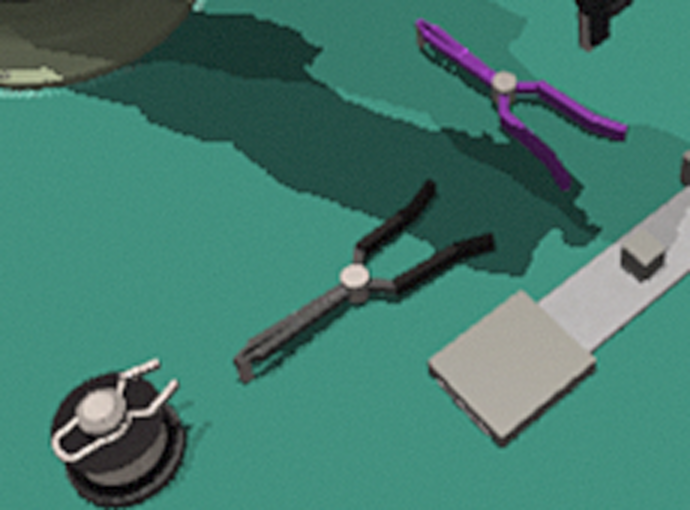

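View pics/nz.png

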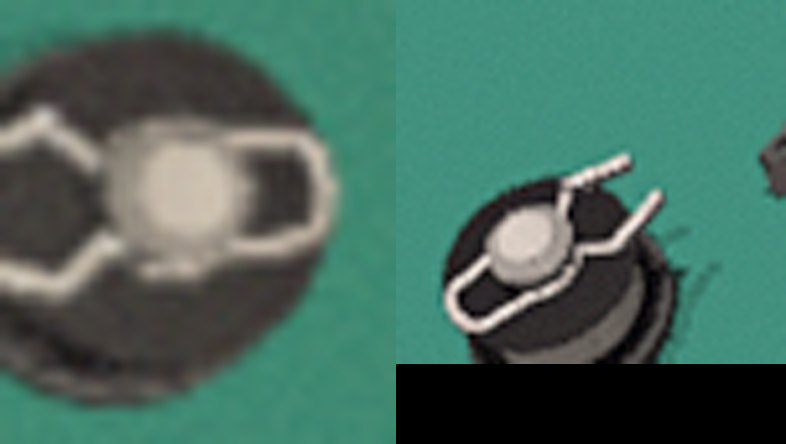

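View pics/nt2.png

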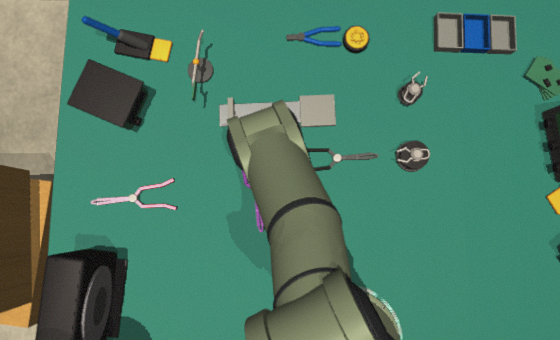

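```bash
python3 -c "
from workcell import bot
print(bot.job_done())"
```

```text
the job is handed in; nothing more can be done
None
```

The ring is shut in the wide reel's groove and the pliers are back down on open mat; I handed the job in at about 14 s of the 45 s. `job_done` gives no verdict, so this rests on my own last pictures.

- **What I did:** I squeezed the ring pliers to the stop (32 mm) on their rest, lifted the spread ring, centred it over the wide reel's spindle and lowered it past the head. I then eased the handles open to 56 mm, so the ring sprang shut. After that I lifted the pliers straight off and laid them on the mat between the rest and the reel.
- **Ring:** the last pictures show it closed round the spindle, under the head and flat on the flange, much like the narrow reel's ring. It did not move when the pliers came off.
- **Pliers:** they lie flat with the grip point near (0.47, 0.09), about 0.26 m from the spindle and roughly 0.03 m high. They touch neither the ring nor the reel.

**Less certain:**
- The two fixed cameras disagreed on the spindle position by 3–5 mm, so I centred the ring from its position relative to the spindle head within each picture.
- The tool drifted to about 3 degrees of tilt over the run.
- While opening, the ring went about 3 mm too far forward, and I moved it back before it closed.
- Most of the ring's contact with the groove is hidden under the head, so its exact height in the groove was not measured.

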